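Find the loose spacer in the control box

ROBOT

A 6-joint arm with a two-finger parallel gripper is mounted at the origin on a cart in front of the work surface, level with it; the furniture and walls round the work are solid. World frame = base frame: x ahead of the robot, y to its left, z up, the work surface at z = 0. Lengths are in mm, angles in rad, forces in N, time in s.
With the tool pointing down it reaches from about 275 to 750 mm from the base axis. Payload 10.2 kg.
Tool frame: the origin (TCP) lies at the centre of the arm's flange, where the gripper is bolted on; the fingertips stand 173 mm ahead of it and the grasp point (between the pads) lies 155 mm ahead of it; z points along the fingers, y is the line along which they close (so a half turn about z gives the same grasp; the last joint's range is limited). The gripper opens to 85 mm and grips with 20 to 120 N. Pads are 22 mm wide; open, the fingers measure 114 mm over their backs; the gripper's body (76 mm by 85 mm) begins 54 mm behind the grasp point. The pads swing forward as they close: fully open they stand 13 mm farther back than shut.
Start: joints at [1.101, 0.313, 1.498, -0, 1.331, -0.223], TCP at [128.272, 509.096, 404.694] pointing down, gripper open.
Joint ranges: [-2.94, 2.94], [-0.97, 2.17], [0.19, 2.56], [-1.23, 4.37], [0.02, 3.11], [-2.88, 2.88]. Speed limits (rad/s): [2.39, 2.39, 3.01, 3.14, 3.14, 3.14].

INTERFACE

Orientations are given as a unit quaternion [w, x, y, z].
In Python, from rig import ctrl gives the robot as it stands.
- The arm moves only by the tool creep_tool, called as name(argument=value, ...), one argument or row to a line, values as JSON. Schema: {"type":"object","properties":{"offsets":{"type":"array","items":{"type":"array","items":{"type":"number"},"minItems":6,"maxItems":6},"minItems":1,"maxItems":8},"aperture":{"type":"number"},"force":{"type":"number"},"only":{"type":"string"},"quiet":{"type":"boolean"},"lines":{"type":"string"}},"required":["offsets"],"additionalProperties":false}. offsets is a list of rows, 1 to 8 of them, each of 6 numbers: dx, dy, dz in units of 20 mm, then a rotation vector rx, ry, rz in rad; each row is the pose to reach, as a shift and turn from the pose commanded when the call began, along the tool's axes at that moment; what a row does not reach only later rows make up. A row lasts 1/10 s, in which the tool goes at most 50 mm and 0.15 rad, less where a joint would pass 70% of its speed; a pose out of reach is approached as far as the arm can. aperture is the opening from 0.0 (shut) to 1.0 (fully open), set as the call begins (left out keeps the last). The fingers move at their own pace and stop on an object; force is the grip in N (left out, the last holds). Time passes only in rows, so rows that do not move let the fingers close. The tool returns the time, the measured TCP pose, the force, the opening and the grip force at its end. only (a regular expression) keeps the lines of the reply that match it, lines (a string "A,B") keeps lines A to B, and quiet returns only ok. Input that does not fit is refused with a message, and nothing moves.
- ctrl.sense(): the state, without advancing time (a new reading comes with each control period).
- ctrl.capture(name): name is "scene" or "top"; returns the picture (384x512x3 uint8, red, green, blue); there is no depth.
- ctrl.calibration(name): a dict with "fx", "fy", "cx", "cy" (pixels), "position" and "attitude" of the camera in the world. Camera axes: x right, y down, z forward; pixel columns grow to the right and rows downward; lengths in mm; the calibration is good to about 2 mm. A picture is of the moment at which its call begins. calibration takes no time and is no camera call.
- ctrl.finish_job(): hands the job in; it is judged then, once.
The state is a dict: "time_s": time; "joints": joint angles; "dq": joint speeds; "tau": joint torques, N m; "eef_pos": TCP position; "ee_rot": TCP orientation; "force": force on the tool from outside, world axes, zero at the start; "wrist_torque": the same for the moment, N m; "grip_width": opening from 0.0 (shut) to 1.0 (fully open); "grip_force": force on a finger pad.
Only numpy, scipy, OpenCV 4.12 (cv2) and the standard library are available. Lean on these libraries where they do the work, as an engineer would, in place of code of your own. Each camera call takes 0.05 s, during which the arm holds its last target. There are 200 camera calls.

TASK

One of the four board spacers inside the grey control box has lost its screw and only stands on the floor of the box; the other three are screwed down tight and all four look alike. Open the box by the handle on its lid, find by touch which spacer is loose, take it out and put it in the steel parts dish, leaving the lid standing open.

Things in the scene. Friction and masses are not known exactly. Their poses are not given: they have to be found in the camera images.
- case: Grey steel control box, fixed, 200 (x) x 210 (y) x 58 (z) mm, walls 3 mm, inner floor 6 mm above its underside. Origin: centre of its underside. Lid hinge: along y at x = +100, z = 58 mm. Turned about a quarter turn: its +x (hinge) side is on the robot's left. Its +y end (three cable glands, 23 mm) faces the robot. Spacers stand on its floor at x = -50 or +25, y = -55 or +55 mm.
- lid (a joint): Hinge of the box's lid (steel panel 3 mm thick with an 11 mm skirt, 300 g): 0 shut, grows as it opens, 1.57 upright, stop at 1.9 rad. A stiff friction hinge: the lid stays where it is left; lifting it takes about 5 N at the handle, pushing it shut 2 to 4 N.
- lid_handle (a point): Middle of the grip of the U handle on the lid: a round steel bar 10 mm thick, about 72 mm long, parallel to the hinge. Lid shut, it lies 188 mm from the hinge line towards the free edge and 46 mm above it; the bar's axis is 43 mm off the lid's face, the free edge 14 mm beyond the bar. Axes turn with the lid; lid shut, they are the box's.
- spacer1: One of four identical upright steel hexagon spacers in the box, 18 mm across flats, 45 mm tall, about 80 g. Origin at its centre, 22.5 mm above its foot; z along it; one pair of flats faces its own +-x. Three are screwed to the floor and do not give at all; one, whichever it is, can be slid or lifted freely. Only touch tells which; its place among the four changes from start to start.
- spacer2: Another of the four spacers, as spacer1.
- spacer3: Another of the four spacers, as spacer1.
- spacer4: Another of the four spacers, as spacer1.
- dish: Round shallow steel parts dish, loose on the bench, to the right of the box, 400 g: 144 mm wide and 26 mm high, inside about 65 mm in radius, inner floor 7 mm above the bench. Origin: centre of its underside.

How it is judged (in metres and radians):
On the way, in this order (a step that is already met when the one before it is completed fails the run):
1. the lid is open (value of joint lid above 1.25 rad), for 0.2 s.
2. the loose spacer is lifted out of the box (z of any of spacer1, spacer2, spacer3, spacer4 in the frame of case above 0.08 m), for 0.1 s.
At the end, for the whole second after the job is handed in: One of the spacers (only the loose one can be moved) lies or stands in the dish: its centre within 60 mm of the dish's centre in plan and 10 to 40 mm above the dish's underside, at rest; the dish stands level on the bench; the lid is still open, past 1.25 rad (((horizontal distance between spacer1 and dish below 0.06 m and z of spacer1 in the frame of dish between 0.01 and 0.04 m and linear speed of spacer1 below 0.02 m/s) or (horizontal distance between spacer2 and dish below 0.06 m and z of spacer2 in the frame of dish between 0.01 and 0.04 m and linear speed of spacer2 below 0.02 m/s) or (horizontal distance between spacer3 and dish below 0.06 m and z of spacer3 in the frame of dish between 0.01 and 0.04 m and linear speed of spacer3 below 0.02 m/s) or (horizontal distance between spacer4 and dish below 0.06 m and z of spacer4 in the frame of dish between 0.01 and 0.04 m and linear speed of spacer4 below 0.02 m/s)) and angle between dish's own z axis and vertical below 0.1 rad and height (world z) of dish below 0.01 m and value of joint lid above 1.25 rad); the robot touches nothing.
It also fails if it takes over 72 s, if anything falls off the work surface, if the arm or the gripper's body presses on something with over 40 N, if the wrist force passes 120 N, or if a joint passes its speed limit or range.

## Working session

There is one attempt and no reset: what is moved stays moved. The work goes in short steps, Python scripts to look and compute and a tool call to move; the robot and the scene stay as the last step left them, time stands still between calls to the robot, and variables do not carry over. Pictures are saved under pics/ and viewed, at most 10 in all, crops included, and the job is handed in when it is done.

```bash
ls; mkdir -p pics; python3 - <<'E'
from rig import ctrl
import cv2,numpy as np
s=ctrl.sense(); print(s)
for n in("scene","top"):
    cv2.imwrite(f"pics/{n}0.png",cv2.cvtColor(ctrl.capture(n),cv2.COLOR_RGB2BGR)); print(ctrl.calibration(n))
E
```

```text
pics
rig.py
{'time_s': 0.0, 'joints': array([ 1.10056500e+00,  3.13430239e-01,  1.49846105e+00, -3.31525926e-06,
        1.33100677e+00, -2.23420480e-01]), 'dq': array([ 0.00206718, -0.00105293, -0.00035699,  0.00154506,  0.00123585,
        0.00063099]), 'tau': array([-9.43286723e-04, -4.12266970e+01, -2.59747928e+01, -2.65078643e-04,
        4.11869172e-03, -4.58131538e-06]), 'eef_pos': array([128.26452441, 509.04146164, 404.13602322]), 'ee_rot': array([-2.20348585e-04,  1.23092023e-01,  9.92395046e-01, -6.14384559e-04]), 'force': array([ 0.51982463, -0.81643216, -0.4878683 ]), 'wrist_torque': array([-0.02046234, -0.02850971, -0.01356149]), 'grip_force': 0.0, 'grip_width': 1.000611319834526}
{'fx': 448.5712314138733, 'fy': 448.5712314138733, 'cx': 251.9775430557223, 'cy': 186.8133663567927, 'position': array([ 217.05205164, -528.23820362,  458.28482166]), 'attitude': array([-0.51638479,  0.82627021, -0.18583849,  0.12683984])}
{'fx': 462.9085828618438, 'fy': 462.9085828618438, 'cx': 260.1469983241198, 'cy': 195.2276705829457, 'position': array([ 375.25209039,  141.26669957, 1129.07802703]), 'attitude': array([ 0.06876307, -0.69830349,  0.71045768, -0.05379368])}
```
View pics/scene0.png

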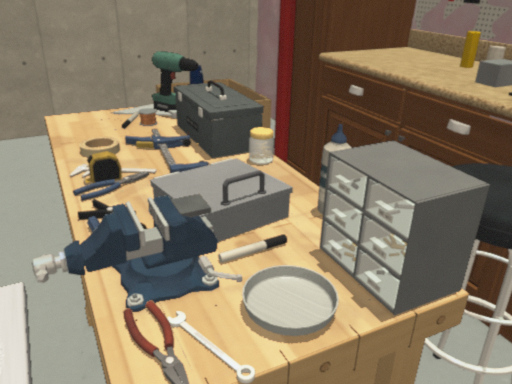

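View pics/top0.png

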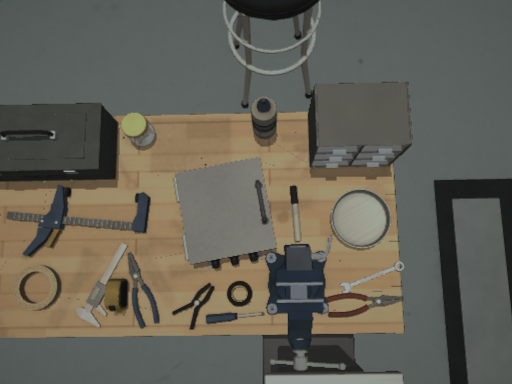

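The box lid is in the top view at about corners (177,173), (264,158), (275,243), (189,263), with the handle bar from (258,181) to (265,222). The dish is at (360,219), the vise sits between the robot and the right side, and the arm isn't drawn. Now measuring.

```bash
cat > h.py <<'E'
from rig import ctrl
import cv2,numpy as np
from scipy.spatial.transform import Rotation as R
def rot(q): return R.from_quat(np.roll(q,-1))
def ray(n,uv):
    c=ctrl.calibration(n); d=np.array([(uv[0]-c['cx'])/c['fx'],(uv[1]-c['cy'])/c['fy'],1])
    return c['position'],rot(c['attitude']).apply(d)
def plane(n,uv,z):
    p,d=ray(n,uv); return p+d*(z-p[2])/d[2]
def proj(n,P):
    c=ctrl.calibration(n); q=rot(c['attitude']).inv().apply(np.array(P)-c['position'])
    return np.round([c['fx']*q[0]/q[2]+c['cx'],c['fy']*q[1]/q[2]+c['cy']],1)
def save(n,name,box=None,k=1):
    im=cv2.cvtColor(ctrl.capture(n),cv2.COLOR_RGB2BGR)
    if box: im=im[box[1]:box[3],box[0]:box[2]]
    cv2.imwrite(f"pics/{name}.png",cv2.resize(im,None,fx=k,fy=k,interpolation=cv2.INTER_CUBIC))
E
python3 - <<'E'
from h import *
t=cv2.imread('pics/top0.png'); hsv=cv2.cvtColor(t,cv2.COLOR_BGR2HSV)
m=((hsv[...,1]<60)&(hsv[...,2]>70)).astype(np.uint8); 
print(hsv[210,215],hsv[205,350],hsv[200,262],hsv[205,240])
n,l,st,ce=cv2.connectedComponentsWithStats(cv2.morphologyEx(m,cv2.MORPH_OPEN,np.ones((3,3))))
k=l[210,215]; cs,_=cv2.findContours((l==k).astype(np.uint8),0,2); c=max(cs,key=cv2.contourArea)
print(st[k]); r=cv2.minAreaRect(c); b=cv2.boxPoints(r)
for p in b: print(p,plane('top',p,61).round(1))
ap=cv2.approxPolyDP(c,6,True)[:,0]; print(ap.tolist(),[plane('top',p,61).round(0).tolist() for p in ap])
k=l[215,360]; cs,_=cv2.findContours((l==k).astype(np.uint8),0,2); c=max(cs,key=cv2.contourArea)
print(st[k],cv2.fitEllipse(c),cv2.minEnclosingCircle(c)); print(plane('top',cv2.fitEllipse(c)[0],26), proj('top',[0,0,0]),proj('top',[128,509,300]))
cv2.imwrite('pics/c.png',cv2.resize(t[140:280,165:400],None,fx=3.4,fy=3.4,interpolation=cv2.INTER_CUBIC))
E
```

```text
[ 23  17 119] [ 30  23 156] [20 12 63] [ 23  17 122]
[ 173  157  104  107 8097]
[168.92122 173.58644] [619.  378.2  61. ]
[259.12473 156.40483] [656.5 163.5  61. ]
[277.1291  250.92781] [432.3 125.6  61. ]
[186.9256  268.10944] [396.6 332.7  61. ]
[[259, 157], [175, 173], [189, 263], [276, 247]] [[655.0, 164.0, 61.0], [620.0, 364.0, 61.0], [408.0, 328.0, 61.0], [441.0, 128.0, 61.0]]
[ 331  192   56   56 2478] ((358.5637512207031, 219.01751708984375), (54.531429290771484, 56.1240119934082), 122.56578063964844) ((357.4568786621094, 220.38409423828125), 29.658443450927734)
[506.69553474 -70.80777179  26.        ] [336.6 444.2] [ 55.6 428.5]
```

View pics/c.png

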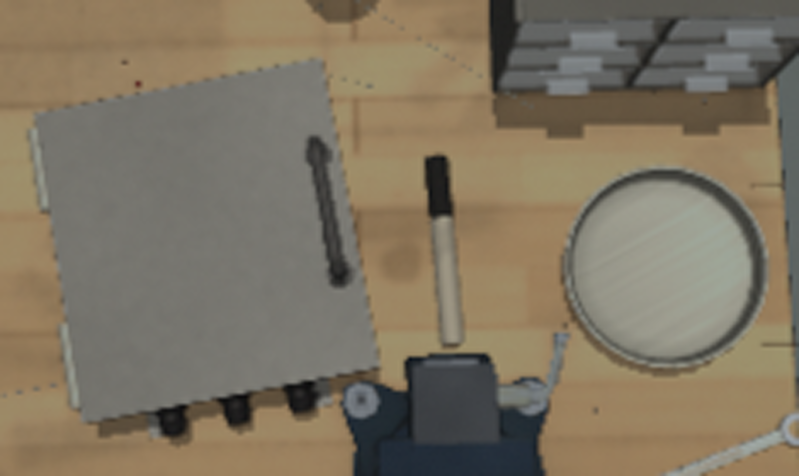

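```bash
python3 - <<'E'
from h import *
f=lambda u,v,z:plane('top',(165+u/3.4,140+v/3.4),z)
C=[f(*p,61) for p in((38,115),(322,60),(378,370),(84,422))]
for i in range(4): print(C[i].round(1),'len',np.linalg.norm(C[i]-C[(i+1)%4]).round(1), 'dir',np.degrees(np.arctan2(*(C[(i+1)%4]-C[i])[[1,0]])).round(1))
a,b=f(317,142,104),f(341,281,104); print('handle',a,b,(a+b)/2,np.linalg.norm(a-b),np.degrees(np.arctan2(*(b-a)[[1,0]])))
print('dish',f(666,267,26))
yaw=np.mean([np.arctan2(*(C[0]-C[1])[[1,0]]),np.arctan2(*(C[3]-C[2])[[1,0]]),np.arctan2(*(C[3]-C[0])[[1,0]])-np.pi/2,np.arctan2(*(C[2]-C[1])[[1,0]])-np.pi/2+0])
print('yaw',yaw)
M=np.mean(C,0); yaw=yaw%(2*np.pi); ex=np.array([np.cos(yaw),np.sin(yaw),0]);ey=np.array([-ex[1],ex[0],0])
print('ctr',M,ex,ey,'handle in lid frame',((a+b)/2-M)@ex,((a+b)/2-M)@ey)
# scene check: project handle ends and corners
print([proj('scene',p).tolist() for p in [a,b,*C]])
E
```

```text
[618.1 360.9  61. ] len 201.9 dir -79.9
[653.4 162.2  61. ] len 219.0 dir -170.9
[437.2 127.6  61. ] len 201.2 dir 99.0
[405.6 326.4  61. ] len 215.3 dir 9.2
handle [586.13918407 165.51709458 104.        ] [493.01259937 151.1615279  104.        ] [539.57589172 158.33931124 104.        ] 94.22655185273209 -171.23676964899775
dish [507.76735411 -76.37659746  26.        ]
yaw -1.4075516599858742
ctr [528.55920514 244.29018724  61.        ] [ 0.16252059 -0.98670515  0.        ] [0.98670515 0.16252059 0.        ] handle in lid frame 86.59861062304113 -3.098565310109365
[[263.2, 175.5], [221.1, 187.0], [236.5, 158.4], [293.0, 190.0], [197.1, 219.9], [150.5, 179.5]]
```

Handle (540,158,104), yaw 99.2° and the dish radius (71 mm) match the given sizes, so next is a helper for tool-frame offsets.

```bash
cat >> h.py <<'E'
YAW=np.radians(99.2); EX=np.array([np.cos(YAW),np.sin(YAW),0]); EY=np.array([-EX[1],EX[0],0]); O=np.array([528.4,245.3,0])
def box(x,y,z): return O+x*EX+y*EY+[0,0,z]
def go(grasp,yaw=None):
    """offset in tool axes to put the grasp point at `grasp` (tool down, tool y at world angle yaw deg)"""
    s=ctrl.sense(); r=rot(s['ee_rot']); 
    t=np.array(grasp)+[0,0,155]; d=r.inv().apply(t-s['eef_pos']); w=np.zeros(3)
    if yaw is not None:
        y=np.radians(yaw); Y=np.array([np.cos(y),np.sin(y),0]); Z=np.array([0,0,-1.]); T=R.from_matrix(np.c_[np.cross(Y,Z),Y,Z]); w=(r.inv()*T).as_rotvec()
    print('move',d.round(1),w.round(3)); 
def st():
    s=ctrl.sense(); r=rot(s['ee_rot']); print('t',round(s['time_s'],2),'tcp',s['eef_pos'].round(1),'grasp',(s['eef_pos']+r.apply([0,0,155])).round(1),'F',s['force'].round(1),'w',round(s['grip_width'],3),'gf',round(s['grip_force'],1),'yaw',np.degrees(np.arctan2(*r.apply([0,1,0])[[1,0]])).round(1),'tilt',r.apply([0,0,1]).round(3),'j',s['joints'].round(2))
E
python3 -c "
from h import *
go((541,158.4,150),99.2); print(box(-88,0,104))"
```

```text
move [-485.9 -239.1   99.4] [-0.001 -0.    -0.407]
[542.46954452 158.43200867 104.        ]
```

The rows are not in the units I measure in: shifts go in units of 20 mm. I convert before sending: -43 mm is -2.15, -353 mm is -17.65.

creep_tool(
  offsets=[
    [-2.2,-1.1,0.45,0,0,-0.037],
    [-4.4,-2.15,0.9,0,0,-0.074],
    [-6.6,-3.25,1.35,0,0,-0.111],
    [-8.8,-4.35,1.8,0,0,-0.148],
    [-11.05,-5.45,2.25,0,0,-0.185],
    [-13.25,-6.5,2.7,0,0,-0.222],
    [-15.45,-7.6,3.15,0,0,-0.259],
    [-17.65,-8.7,3.6,0,0,-0.296],
  ],
  aperture=0.6,
  force=40,
)

```text
time_s: 0.9
eef_pos: [428.9, 252.8, 332.3]
ee_rot: [-0.0, -0.025, 1.0, 0.0]
force: [0.7, 1.0, 0.2]
grip_width: 0.598
grip_force: 0.0
```

```bash
python3 -c "
from h import *
st();go((541,158.4,150),99.2)"
```

```text
t 0.9 tcp [428.9 252.8 332.3] grasp [428.9 252.8 177.3] F [0.7 1.  0.2] w 0.598 gf 0.0 yaw 92.9 tilt [-0.  0. -1.] j [ 0.3   0.33  1.68  0.    1.14 -1.32]
move [-107.2 -100.    27.3] [ 0.   -0.   -0.11]
```

To row units: -107 mm is -5.35, -100 mm is -5.

creep_tool(
  offsets=[
    [-1.5,-1.4,0.4,0,0,-0.03],
    [-3,-2.8,0.75,0,0,-0.06],
    [-4.5,-4.2,1.1,0,0,-0.09],
    [-5.35,-5,1.35,0,0,-0.11],
    [-5.35,-5,1.35,0,0,-0.11],
  ],
)

```text
time_s: 1.4
eef_pos: [541.0, 157.8, 304.5]
ee_rot: [-0.001, -0.078, 0.997, -0.0]
force: [-0.6, 0.1, 0.4]
grip_width: 0.601
grip_force: 0.0
```

```bash
python3 -c "
from h import *
st();go((541,158.4,102),99.2)
save('top','t1',(165,100,400,280),3.4)"
```

```text
t 1.4 tcp [541.  157.8 304.5] grasp [540.7 157.7 149.5] F [-0.6  0.1  0.4] w 0.601 gf 0.0 yaw 99.0 tilt [-0.002 -0.    -1.   ] j [ 0.08  0.49  1.51 -0.    1.14 -1.65]
move [-0.2  0.6 47.5] [-0.    -0.002 -0.004]
```

View pics/t1.png

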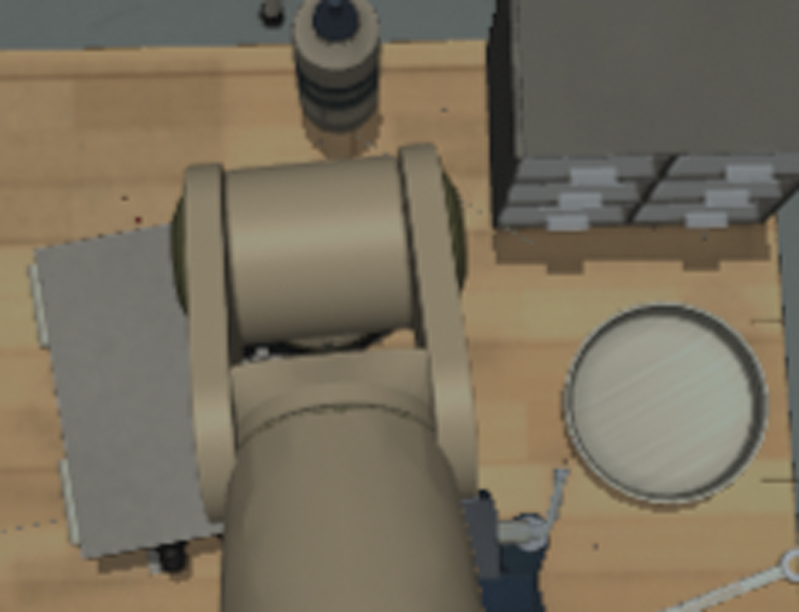

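The arm now covers the handle in the top view, with the gripper directly over it and the dish clear to the right at crop (666,400). I'll descend and grip.

To row units: 48 mm is 2.4, 24 mm is 1.2.

creep_tool(
  offsets=[
    [0,0,1.2,0,0,0],
    [0,0,2.4,0,0,0],
    [0,0,2.4,0,0,0],
  ],
)

```text
time_s: 1.75
eef_pos: [538.1, 160.6, 255.4]
ee_rot: [-0.003, -0.08, 0.997, 0.0]
force: [-0.7, 0.1, 0.6]
grip_width: 0.601
grip_force: 0.0
```

creep_tool(
  offsets=[
    [0,0,0,0,0,0],
    [0,0,0,0,0,0],
    [0,0,0,0,0,0],
    [0,0,0,0,0,0],
    [0,0,0,0,0,0],
    [0,0,0,0,0,0],
  ],
  aperture=0,
  force=40,
)

```text
time_s: 2.35
eef_pos: [539.7, 159.7, 258.2]
ee_rot: [0.001, -0.079, 0.997, -0.0]
force: [2.3, -2.1, 2.3]
grip_width: 0.102
grip_force: 38.9
```

```bash
python3 - <<'E'
from h import *
st()
# arc offsets in tool axes (tool y ~ +EX, z down), from lid 0
for th in np.arange(0.1,1.7,0.1):
    a=np.arctan2(46,188); r=193.5
    print(round(th,1),'dy',round(188-r*np.cos(a+th),0),'dz',-round(r*np.sin(a+th)-46,0))
E
```

```text
t 2.35 tcp [539.7 159.7 258.2] grasp [539.9 159.7 103.2] F [ 2.3 -2.1  2.3] w 0.102 gf 38.9 yaw 99.1 tilt [ 0.001 -0.    -1.   ] j [ 0.08  0.55  1.56 -0.    1.04 -1.65]
0.1 dy 6.0 dz -19.0
0.2 dy 13.0 dz -36.0
0.3 dy 22.0 dz -53.0
0.4 dy 33.0 dz -70.0
0.5 dy 45.0 dz -84.0
0.6 dy 59.0 dz -98.0
0.7 dy 74.0 dz -110.0
0.8 dy 90.0 dz -121.0
0.9 dy 107.0 dz -130.0
1.0 dy 125.0 dz -137.0
1.1 dy 144.0 dz -142.0
1.2 dy 163.0 dz -146.0
1.3 dy 182.0 dz -147.0
1.4 dy 201.0 dz -147.0
1.5 dy 221.0 dz -145.0
1.6 dy 239.0 dz -141.0
```

creep_tool(
  offsets=[
    [0,0.15,-0.5,0,0,0],
    [0,0.3,-0.95,0,0,0],
    [0,0.65,-1.8,0,0,0],
    [0,1.1,-2.65,0,0,0],
  ],
)

```text
time_s: 2.75
eef_pos: [536.1, 181.8, 310.4]
ee_rot: [-0.0, -0.079, 0.997, 0.0]
force: [7.0, 7.8, -10.0]
grip_width: 0.101
grip_force: 39.0
```

```bash
python3 -c "
from h import *
st()"
```

```text
t 2.75 tcp [536.1 181.8 310.4] grasp [536.  182.  155.4] F [  7.    7.8 -10. ] w 0.101 gf 39.0 yaw 99.1 tilt [-0.     0.001 -1.   ] j [ 0.12  0.49  1.5   0.    1.15 -1.61]
```

creep_tool(
  offsets=[
    [0,0.55,-0.85,0,0,0],
    [0,1.15,-1.55,0,0,0],
    [0,1.85,-2.25,0,0,0],
    [0,2.6,-2.85,0,0,0],
    [0,3.4,-3.4,0,0,0],
    [0,4.25,-3.85,0,0,0],
    [0,5.15,-4.2,0,0,0],
    [0,6.1,-4.45,0,0,0],
  ],
)

```text
time_s: 3.55
eef_pos: [516.3, 302.2, 399.6]
ee_rot: [-0.001, -0.079, 0.997, -0.001]
force: [-1.3, -3.7, -2.9]
grip_width: 0.102
grip_force: 39.3
```

creep_tool(
  offsets=[
    [0,0.95,-0.2,0,0,0],
    [0,1.9,-0.25,0,0,0],
    [0,2.85,-0.25,0,0,0],
    [0,3.85,-0.15,0,0,0],
    [0,4.75,0.05,0,0,0],
    [0,5.1,0.15,0,0,0],
    [0,5.1,0.15,0,0,0],
  ],
)

```text
time_s: 4.25
eef_pos: [499.4, 403.8, 396.2]
ee_rot: [-0.002, -0.08, 0.997, -0.0]
force: [-6.2, 1.9, 0.7]
grip_width: 0.1
grip_force: 39.3
```

```bash
python3 -c "
from h import *
st()
save('scene','s1')"
```

```text
t 4.25 tcp [499.4 403.8 396.2] grasp [498.9 403.8 241.2] F [-6.2  1.9  0.7] w 0.1 gf 39.3 yaw 99.2 tilt [-0.004 -0.    -1.   ] j [ 0.5   0.59  1.11  0.    1.45 -1.23]
```

View pics/s1.png

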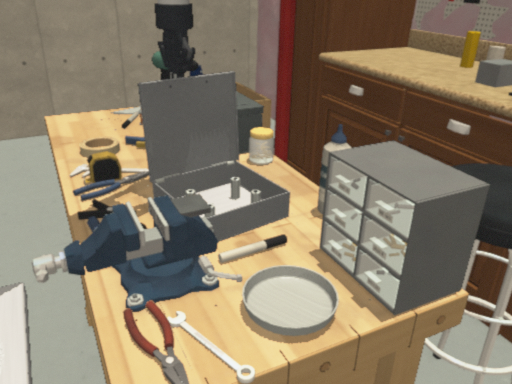

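The lid stands open at about 1.6 rad, and the spacers are visible inside the box (scene around (235,187), (255,195), (190,215)). I'll release and rise clear.

creep_tool(
  offsets=[
    [0,0,0,0,0,0],
    [0,0,0,0,0,0],
    [0,0,0,0,0,0],
  ],
  aperture=0.3,
  force=20,
)

```text
time_s: 4.6
eef_pos: [500.6, 402.5, 396.7]
ee_rot: [-0.0, -0.079, 0.997, 0.0]
force: [0.5, -0.3, 0.4]
grip_width: 0.302
grip_force: 0.0
```

creep_tool(
  offsets=[
    [0,0,-1.5,0,0,0],
    [0,0,-3,0,0,0],
    [-0.75,0,-3.75,0,0,0],
    [1,0,-3.75,0,0,0],
    [2.75,0,-3.75,0,0,0],
    [4.5,0,-3.75,0,0,0],
    [6.25,0,-3.75,0,0,0],
    [6.25,0,-3.75,0,0,0],
  ],
)

```text
time_s: 5.4
eef_pos: [374.1, 382.6, 472.7]
ee_rot: [0.0, -0.08, 0.997, 0.0]
force: [0.5, -0.0, 1.1]
grip_width: 0.303
grip_force: 0.0
```

```bash
python3 -c "
from h import *
st()
save('top','t2',(140,100,300,290),3.1)"
```

```text
t 5.4 tcp [374.1 382.6 472.7] grasp [374.1 382.6 317.7] F [ 0.5 -0.   1.1] w 0.303 gf 0.0 yaw 99.2 tilt [ 0.     0.001 -1.   ] j [ 0.58  0.3   1.34  0.    1.5  -1.15]
```

View pics/t2.png

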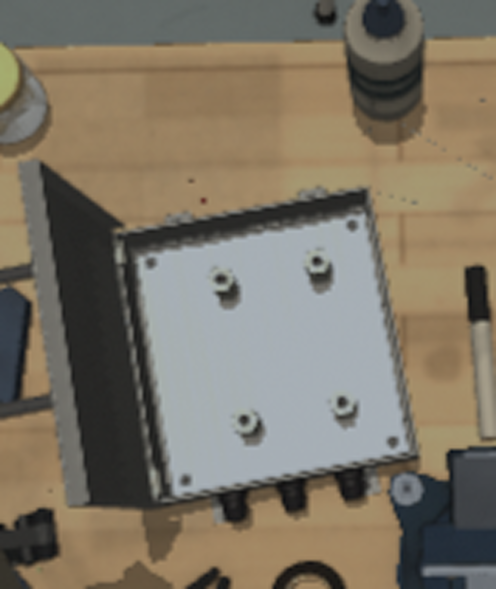

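```bash
python3 - <<'E'
from h import *
W=[plane('top',(140+u/3.1,100+v/3.1),51) for u,v in((318,261),(222,277),(343,403),(246,421))]
N=[(-50,-55),(25,-55),(-50,55),(25,55)]
for w,n in zip(W,N): print(n,w.round(1),'model',box(*n,51).round(1),'in box',((w-O)@EX).round(1),((w-O)@EY).round(1))
A=np.array(W)[:,:2];B=np.array(N,float);a=A-A.mean(0);b=B-B.mean(0)
y=np.arctan2((b[:,0]*a[:,1]-b[:,1]*a[:,0]).sum(),(a*b).sum());Rm=np.array([[np.cos(y),-np.sin(y)],[np.sin(y),np.cos(y)]])
o=A.mean(0)-Rm@B.mean(0);print(np.degrees(y),o,[(Rm@n+o).round(1).tolist() for n in B])
E
```

```text
(-50, -55) [591.9 204.1  51. ] model [590.7 204.7  51. ] in box -50.8 -56.1
(25, -55) [580.9 277.8  51. ] model [578.7 278.8  51. ] in box 23.7 -57.0
(-50, 55) [482.5 186.2  51. ] model [482.1 187.1  51. ] in box -51.0 54.8
(25, 55) [470.2 259.4  51. ] model [470.1 261.2  51. ] in box 23.2 55.2
99.26210896008587 [529.33048447 244.2076455 ] [[591.7, 203.7], [579.6, 277.7], [483.1, 186.0], [471.0, 260.0]]
```

Measured spacer tops fit the box pattern within 1–2 mm, so I'm using the fitted positions. First is the nearest one, (471,260).

```bash
python3 -c "
from h import *
go((471,260,110),99.2)"
```

```text
move [ -74.2 -136.4  207.7] [ 0.     0.001 -0.   ]
```

To row units: 208 mm is 10.4, 185 mm is 9.25.

creep_tool(
  offsets=[
    [-0.75,-2,0,0,0,0],
    [-1.75,-4,0,0,0,0],
    [-2.75,-5.75,0.5,0,0,0],
    [-3.7,-6.8,2.5,0,0,0],
    [-3.7,-6.8,4.75,0,0,0],
    [-3.7,-6.8,7,0,0,0],
    [-3.7,-6.8,9.25,0,0,0],
    [-3.7,-6.8,10.4,0,0,0],
  ],
  aperture=0.5,
)

```text
time_s: 6.25
eef_pos: [471.9, 259.6, 259.9]
ee_rot: [-0.002, -0.079, 0.997, -0.001]
force: [-0.1, -0.3, 0.9]
grip_width: 0.498
grip_force: 0.0
```

creep_tool(
  offsets=[
    [0,0,0,0,0,0],
    [0,0,0,0,0,0],
  ],
)

```text
time_s: 6.45
eef_pos: [472.6, 260.3, 264.5]
ee_rot: [0.0, -0.079, 0.997, 0.0]
force: [-0.0, 0.1, 1.1]
grip_width: 0.499
grip_force: 0.0
```

```bash
python3 -c "
from h import *
st();go((471,260,36),99.26)
save('scene','s2',(130,60,310,260),3)"
```

```text
t 6.45 tcp [472.6 260.3 264.5] grasp [472.8 260.3 109.5] F [-0.   0.1  1.1] w 0.499 gf 0.0 yaw 99.1 tilt [ 0.001  0.    -1.   ] j [ 0.29  0.49  1.63 -0.    1.02 -1.44]
move [ 1.7 -0.  73.5] [ 0.     0.001 -0.003]
```

View pics/s2.png

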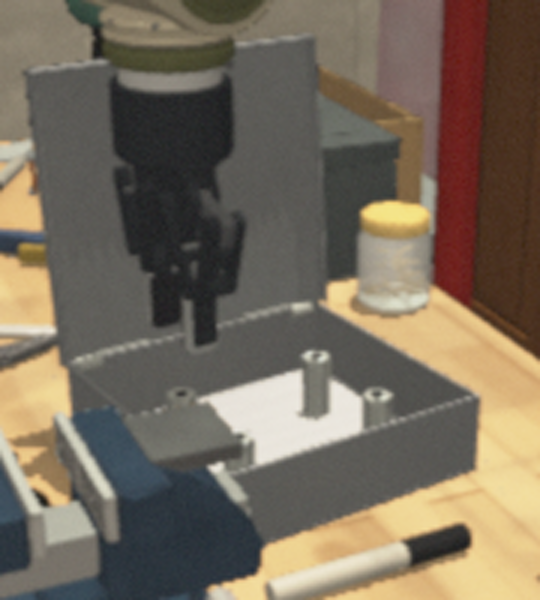

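The fingers hang straight above the first spacer (crop (180,395)) with clearance to the lid. Descending, closing and tugging.

creep_tool(
  offsets=[
    [0.05,0,1.25,0,0,0],
    [0.1,0,2.5,0,0,0],
    [0.1,0,3.65,0,0,0],
    [0.1,0,3.65,0,0,0],
  ],
)

```text
time_s: 6.9
eef_pos: [469.7, 259.9, 190.1]
ee_rot: [-0.001, -0.079, 0.997, -0.0]
force: [-1.1, 0.5, -0.2]
grip_width: 0.499
grip_force: 0.0
```

creep_tool(
  offsets=[
    [0,0,0,0,0,0],
    [0,0,0,0,0,0],
    [0,0,0,0,0,0],
    [0,0,0,0,0,0],
    [0,0,0,0,0,0],
  ],
  aperture=0.0,
  force=30,
)

```text
time_s: 7.4
eef_pos: [470.3, 260.6, 192.9]
ee_rot: [0.002, -0.08, 0.997, 0.001]
force: [-1.3, 5.1, 7.1]
grip_width: 0.224
grip_force: 30.0
```

```bash
python3 -c "
from h import *
st()"
```

```text
t 7.4 tcp [470.3 260.6 192.9] grasp [470.9 260.9  37.9] F [-1.3  5.1  7.1] w 0.224 gf 30.0 yaw 99.1 tilt [ 0.004  0.002 -1.   ] j [ 0.29  0.6   1.68  0.    0.86 -1.44]
```

creep_tool(
  offsets=[
    [0,0,-0.1,0,0,0],
    [0,0,-0.2,0,0,0],
    [0,0,-0.2,0,0,0],
  ],
)

```text
time_s: 7.7
eef_pos: [470.1, 260.5, 193.6]
ee_rot: [0.001, -0.079, 0.997, 0.001]
force: [11.0, 10.0, -27.3]
grip_width: 0.228
grip_force: 31.4
```

```bash
python3 -c "
from h import *
st()"
```

```text
t 7.7 tcp [470.1 260.5 193.6] grasp [470.4 260.8  38.6] F [ 11.   10.  -27.3] w 0.228 gf 31.4 yaw 99.1 tilt [ 0.002  0.002 -1.   ] j [ 0.29  0.6   1.68  0.    0.86 -1.44]
```

A 27 N pull with no movement means this one is screwed down. Next is (580,278).

creep_tool(
  offsets=[
    [0,0,0.2,0,0,0],
    [0,0,0.2,0,0,0],
    [0,0,0.2,0,0,0],
  ],
  aperture=0.5,
)

```text
time_s: 8.0
eef_pos: [469.9, 260.0, 191.4]
ee_rot: [0.0, -0.079, 0.997, -0.0]
force: [0.3, 0.5, -0.8]
grip_width: 0.503
grip_force: 0.0
```

creep_tool(
  offsets=[
    [0,0,-1.25,0,0,0],
    [0,0,-2.5,0,0,0],
    [0,0,-3.25,0,0,0],
    [0,0,-3.25,0,0,0],
  ],
)

```text
time_s: 8.4
eef_pos: [470.1, 260.1, 258.2]
ee_rot: [0.002, -0.08, 0.997, 0.0]
force: [-0.1, 0.1, -1.2]
grip_width: 0.505
grip_force: 0.0
```

```bash
python3 -c "
from h import *
st();go((579.6,277.7,103),99.26)"
```

```text
t 8.4 tcp [470.1 260.1 258.2] grasp [470.8 260.3 103.2] F [-0.1  0.1 -1.2] w 0.505 gf 0.0 yaw 99.1 tilt [ 0.005  0.001 -1.   ] j [ 0.29  0.5   1.64 -0.    1.   -1.44]
move [-110.9    0.     0.7] [ 0.     0.005 -0.002]
```

creep_tool(
  offsets=[
    [-1.8,0,0,0,0,0],
    [-3.65,0,0,0,0,0],
    [-5.45,0,0,0,0,0],
    [-5.5,0,0,0,0,0],
    [-5.5,0,0,0,0,0],
  ],
)

```text
time_s: 8.9
eef_pos: [578.3, 277.3, 254.4]
ee_rot: [-0.001, -0.079, 0.997, -0.0]
force: [0.0, 0.3, -0.6]
grip_width: 0.501
grip_force: 0.0
```

```bash
python3 -c "
from h import *
st();go((579.6,277.7,36),99.26)"
```

```text
t 8.9 tcp [578.3 277.3 254.4] grasp [578.  277.2  99.4] F [ 0.   0.3 -0.6] w 0.501 gf 0.0 yaw 99.1 tilt [-0.002 -0.001 -1.   ] j [ 0.26  0.71  1.29 -0.    1.15 -1.46]
move [-1.5  0.2 63.4] [-0.    -0.002 -0.003]
```

To row units: 65 mm is 3.25, 50 mm is 2.5.

creep_tool(
  offsets=[
    [-0.05,0,1.25,0,0,0],
    [-0.05,0,2.5,0,0,0],
    [-0.05,0,3.25,0,0,0],
    [-0.05,0,3.25,0,0,0],
  ],
)

```text
time_s: 9.3
eef_pos: [578.2, 277.5, 188.7]
ee_rot: [-0.002, -0.08, 0.997, -0.0]
force: [0.1, -0.3, -0.3]
grip_width: 0.502
grip_force: 0.0
```

creep_tool(
  offsets=[
    [0,0,0,0,0,0],
    [0,0,0,0,0,0],
    [0,0,0,0,0,0],
    [0,0,0,0,0,0],
    [0,0,0,0,0,0],
  ],
  aperture=0.0,
  force=30,
)

```text
time_s: 9.8
eef_pos: [579.1, 278.8, 192.3]
ee_rot: [0.001, -0.08, 0.997, 0.001]
force: [-1.1, 8.0, -0.8]
grip_width: 0.223
grip_force: 30.5
```

```bash
python3 -c "
from h import *
st()"
```

```text
t 9.8 tcp [579.1 278.8 192.3] grasp [579.4 279.2  37.3] F [-1.1  8.  -0.8] w 0.223 gf 30.5 yaw 99.2 tilt [ 0.002  0.003 -1.   ] j [ 0.27  0.79  1.32  0.    1.03 -1.47]
```

creep_tool(
  offsets=[
    [0,0,-0.1,0,0,0],
    [0,0,-0.2,0,0,0],
    [0,0,-0.2,0,0,0],
  ],
)

```text
time_s: 10.1
eef_pos: [579.1, 278.7, 192.7]
ee_rot: [0.001, -0.08, 0.997, 0.001]
force: [12.3, 13.5, -28.3]
grip_width: 0.222
grip_force: 31.4
```

```bash
python3 -c "
from h import *
st()"
```

```text
t 10.1 tcp [579.1 278.7 192.7] grasp [579.2 279.1  37.7] F [ 12.3  13.5 -28.3] w 0.222 gf 31.4 yaw 99.1 tilt [ 0.001  0.003 -1.   ] j [ 0.27  0.79  1.32  0.    1.03 -1.47]
```

The second one is fixed too. Next is (592,204), 75 mm along −y of the tool.

To row units: 4 mm is 0.2.

creep_tool(
  offsets=[
    [0,0,0.2,0,0,0],
    [0,0,0.2,0,0,0],
    [0,0,0.2,0,0,0],
  ],
  aperture=0.5,
)

```text
time_s: 10.4
eef_pos: [579.5, 277.6, 191.9]
ee_rot: [0.001, -0.079, 0.997, 0.0]
force: [0.1, 0.0, -0.4]
grip_width: 0.502
grip_force: 0.0
```

creep_tool(
  offsets=[
    [0,0,-1.25,0,0,0],
    [0,0,-2.5,0,0,0],
    [0,-0.75,-3.25,0,0,0],
    [0,-2.5,-3.25,0,0,0],
    [0,-3.75,-3.25,0,0,0],
    [0,-3.75,-3.25,0,0,0],
    [0,-3.75,-3.25,0,0,0],
  ],
)

```text
time_s: 11.1
eef_pos: [591.3, 202.6, 256.1]
ee_rot: [0.0, -0.079, 0.997, 0.0]
force: [-0.7, 0.1, 0.0]
grip_width: 0.5
grip_force: 0.0
```

```bash
python3 -c "
from h import *
st();go((591.7,203.7,36),99.26)"
```

```text
t 11.1 tcp [591.3 202.6 256.1] grasp [591.4 202.7 101.1] F [-0.7  0.1  0. ] w 0.5 gf 0.0 yaw 99.0 tilt [ 0.  0. -1.] j [ 0.14  0.67  1.35  0.    1.12 -1.59]
move [-0.5  1.  65.1] [ 0.     0.    -0.004]
```

To row units: 65 mm is 3.25, 50 mm is 2.5.

creep_tool(
  offsets=[
    [0,0.05,1.25,0,0,0],
    [0,0.05,2.5,0,0,0],
    [0,0.05,3.25,0,0,0],
    [0,0.05,3.25,0,0,0],
  ],
)

```text
time_s: 11.5
eef_pos: [590.4, 204.9, 188.9]
ee_rot: [-0.002, -0.08, 0.997, -0.0]
force: [0.3, 0.8, 0.2]
grip_width: 0.499
grip_force: 0.0
```

creep_tool(
  offsets=[
    [0,0,0,0,0,0],
    [0,0,0,0,0,0],
    [0,0,0,0,0,0],
    [0,0,0,0,0,0],
    [0,0,0,0,0,0],
  ],
  aperture=0.0,
  force=30,
)

```text
time_s: 12.0
eef_pos: [591.4, 204.7, 192.1]
ee_rot: [0.001, -0.08, 0.997, 0.0]
force: [-0.5, 1.6, 6.4]
grip_width: 0.225
grip_force: 29.9
```

```bash
python3 -c "
from h import *
st()"
```

```text
t 12.0 tcp [591.4 204.7 192.1] grasp [591.7 204.8  37.1] F [-0.5  1.6  6.4] w 0.225 gf 29.9 yaw 99.1 tilt [ 0.002  0.001 -1.   ] j [ 0.15  0.76  1.38  0.    1.   -1.58]
```

creep_tool(
  offsets=[
    [0,0,-0.1,0,0,0],
    [0,0,-0.2,0,0,0],
    [0,0,-0.2,0,0,0],
  ],
)

```text
time_s: 12.3
eef_pos: [591.0, 204.5, 194.9]
ee_rot: [-0.0, -0.08, 0.997, -0.0]
force: [0.4, 0.2, -1.7]
grip_width: 0.23
grip_force: 29.4
```

```bash
python3 -c "
from h import *
st()"
```

```text
t 12.3 tcp [591.  204.5 194.9] grasp [591.  204.5  39.9] F [ 0.4  0.2 -1.7] w 0.23 gf 29.4 yaw 99.1 tilt [-0. -0. -1.] j [ 0.15  0.75  1.38 -0.    1.01 -1.58]
```

The third spacer lifts freely, with no reaction force, so it's the loose one. Lifting it out.

To row units: -100 mm is -5, -95 mm is -4.75.

creep_tool(
  offsets=[
    [0,0,-1,0,0,0],
    [0,0,-2.25,0,0,0],
    [0,0,-3.5,0,0,0],
    [0,0,-4.75,0,0,0],
    [0,0,-5,0,0,0],
    [0,0,-5,0,0,0],
    [0,0,-5,0,0,0],
  ],
  aperture=0.0,
  force=45,
)

```text
time_s: 13.0
eef_pos: [590.8, 204.5, 293.1]
ee_rot: [-0.001, -0.079, 0.997, -0.0]
force: [-1.0, -0.7, -1.1]
grip_width: 0.222
grip_force: 43.9
```

```bash
python3 -c "
from h import *
st();go((507.8,-76.4,140))
print(plane('top',(315,167),0),plane('top',(330,170),0))
save('scene','s3')"
```

```text
t 13.0 tcp [590.8 204.5 293.1] grasp [590.4 204.5 138.1] F [-1.  -0.7 -1.1] w 0.222 gf 43.9 yaw 99.1 tilt [-0.003 -0.    -1.   ] j [ 0.15  0.63  1.31  0.    1.2  -1.58]
move [ 126.5 -264.2   -1.5] [0. 0. 0.]
[642.32230235  25.67961691   0.        ] [633.88356276 -11.32661724   0.        ]
```

View pics/s3.png

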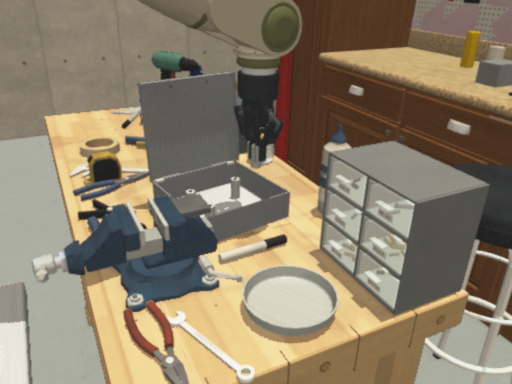

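The spacer hangs in the fingers above the box at (255,155), and the lid is still open. I'll carry it to the dish, coming back towards the robot first to clear the cabinet.

creep_tool(
  offsets=[
    [1.25,-1,0,0,0,0],
    [2.75,-2.25,0,0,0,0],
    [4.25,-3.75,0,0,0,0],
    [5.5,-5.5,0,0,0,0],
    [6.3,-7.5,0,0,0,0],
    [6.3,-9.5,0,0,0,0],
    [6.3,-11.5,0,0,0,0],
    [6.3,-13.2,0,0,0,0],
  ],
)

```text
time_s: 13.85
eef_pos: [508.3, -78.0, 293.9]
ee_rot: [-0.001, -0.079, 0.997, 0.0]
force: [0.1, 0.6, -1.3]
grip_width: 0.22
grip_force: 44.0
```

creep_tool(
  offsets=[
    [0,0,0,0,0,0],
    [0,0,0,0,0,0],
  ],
)

```text
time_s: 14.05
eef_pos: [508.3, -76.4, 293.8]
ee_rot: [-0.001, -0.079, 0.997, 0.001]
force: [0.7, 0.3, -0.0]
grip_width: 0.224
grip_force: 44.1
```

```bash
python3 -c "
from h import *
st();go((507.8,-76.4,40))"
```

```text
t 14.05 tcp [508.3 -76.4 293.8] grasp [508.  -76.2 138.8] F [ 0.7  0.3 -0. ] w 0.224 gf 44.1 yaw 99.0 tilt [-0.002  0.001 -1.   ] j [-0.38  0.41  1.68  0.    1.06 -2.11]
move [ 0.3 -0.1 98.8] [0. 0. 0.]
```

creep_tool(
  offsets=[
    [0,0,1.5,0,0,0],
    [0,0,3,0,0,0],
    [0,0,4.25,0,0,0],
    [0,0,4.8,0,0,0],
    [0,0,4.9,0,0,0],
    [0,0,5,0,0,0],
    [0,0,5.05,0,0,0],
    [0,0,5.05,0,0,0],
  ],
)

```text
time_s: 14.85
eef_pos: [508.7, -76.0, 194.5]
ee_rot: [0.001, -0.08, 0.997, -0.0]
force: [0.3, -0.3, -0.2]
grip_width: 0.223
grip_force: 44.1
```

```bash
python3 -c "
from h import *
st()"
```

```text
t 14.85 tcp [508.7 -76.  194.5] grasp [508.9 -76.1  39.5] F [ 0.3 -0.3 -0.2] w 0.223 gf 44.1 yaw 99.1 tilt [ 0.001 -0.001 -1.   ] j [-0.38  0.56  1.75 -0.    0.83 -2.11]
```

To row units: 2 mm is 0.1, 1 mm is 0.05.

creep_tool(
  offsets=[
    [0,0,0.05,0,0,0],
    [0,0,0.1,0,0,0],
    [0,0,0.1,0,0,0],
  ],
)

```text
time_s: 15.15
eef_pos: [508.5, -76.1, 191.8]
ee_rot: [-0.0, -0.079, 0.997, -0.0]
force: [-0.2, 0.3, -0.3]
grip_width: 0.217
grip_force: 44.1
```

```bash
python3 -c "
from h import *
st()"
```

```text
t 15.15 tcp [508.5 -76.1 191.8] grasp [508.4 -76.1  36.8] F [-0.2  0.3 -0.3] w 0.217 gf 44.1 yaw 99.1 tilt [-0. -0. -1.] j [-0.38  0.57  1.75 -0.    0.83 -2.11]
```

creep_tool(
  offsets=[
    [0,0,0,0,0,0],
    [0,0,0,0,0,0],
    [0,0,0,0,0,0],
    [0,0,0,0,0,0],
  ],
  aperture=0.45,
)

```text
time_s: 15.55
eef_pos: [508.5, -76.1, 191.8]
ee_rot: [0.0, -0.08, 0.997, -0.0]
force: [-0.7, 0.1, -0.1]
grip_width: 0.448
grip_force: 0.0
```

creep_tool(
  offsets=[
    [0,0,-1,0,0,0],
    [0,0,-2.75,0,0,0],
    [0,0,-5,0,0,0],
    [2.5,0,-7,0,0,0],
    [5,0,-7.5,0,0,0],
    [7.5,0,-7.5,0,0,0],
    [9,0,-7.5,0,0,0],
    [9,0,-7.5,0,0,0],
  ],
)

```text
time_s: 16.35
eef_pos: [327.6, -104.3, 341.8]
ee_rot: [-0.0, -0.078, 0.997, -0.0]
force: [0.3, -0.8, 0.4]
grip_width: 0.451
grip_force: 0.0
```

```bash
python3 -c "
from h import *
st()
save('scene','s4')
t=ctrl.capture('top'); cv2.imwrite('pics/t4.png',cv2.cvtColor(cv2.resize(t[140:290,120:400],None,fx=2.8,fy=2.8,interpolation=cv2.INTER_CUBIC),cv2.COLOR_RGB2BGR))"
```

```text
t 16.35 tcp [ 327.6 -104.3  341.8] grasp [ 327.5 -104.3  186.8] F [ 0.3 -0.8  0.4] w 0.451 gf 0.0 yaw 99.0 tilt [-0.001 -0.    -1.   ] j [-0.65 -0.03  2.07 -0.    1.1  -2.38]
```

View pics/s4.png

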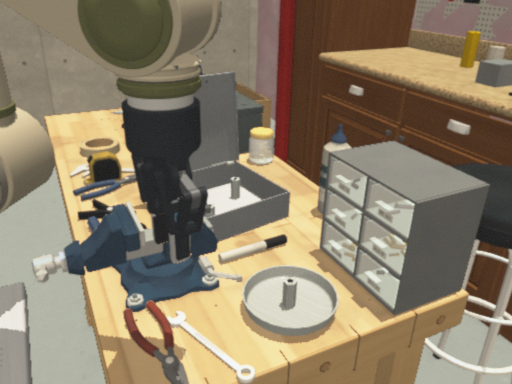

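View pics/t4.png

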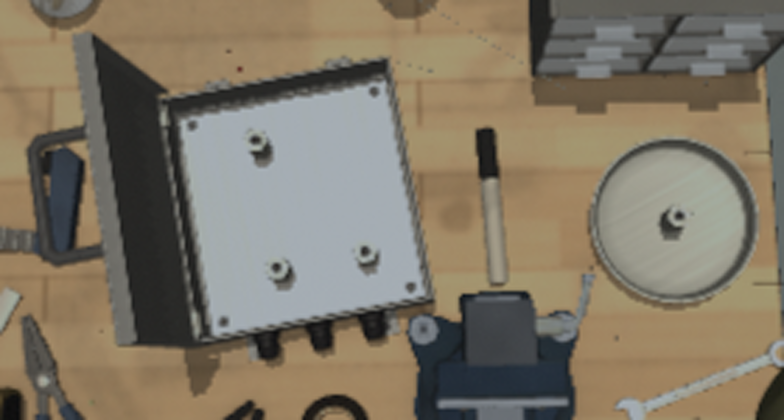

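The spacer stands near the middle of the dish (top crop (678,216), scene (289,292)). The lid is open, three spacers remain in the box, and the arm is clear with no contact force. Handing in.

```bash
python3 -c "
from h import *
print(ctrl.finish_job())"
```

```text
the job is handed in; nothing more can be done
None
```

The loose spacer was the one at x = −50, y = −55 mm in the box; it now stands near the middle of the dish with the lid open, and I handed the job in at about 16.5 s (no verdict was returned).

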